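# Set a cover rivet with the spring setter

## Robot

A 6-joint arm with a two-finger parallel gripper is mounted at the origin on the work surface. World frame = base frame: x ahead of the robot, y to its left, z up, the work surface at z = 0. Lengths are in mm, angles in degrees, forces in N, time in s.
With the tool pointing down it reaches from about 350 to 850 mm from the base axis. Payload 8.1 kg.
Tool frame: the origin (TCP) lies at the centre of the arm's flange, where the gripper is bolted on; the fingertips stand 173 mm ahead of it and the grasp point (between the pads) lies 155 mm ahead of it; z points along the fingers, y is the line along which they close (so a half turn about z gives the same grasp; the last joint's range is limited). The gripper opens to 85 mm and grips with 20 to 120 N. Pads are 22 mm wide; open, the fingers measure 114 mm over their backs; the gripper's body (76 mm by 85 mm) begins 54 mm behind the grasp point. The pads swing forward as they close: fully open they stand 13 mm farther back than shut.
Start: joints at [59.737, 7.471, 85.268, -0, 87.261, -4.893], TCP at [257.063, 542.149, 404.692] pointing down, gripper open.
Joint ranges: [-169.43, 169.43], [-51.17, 129.36], [1.28, 143.12], [-76.62, 256.62], [0, 156.53], [-152.29, 152.29]. Speed limits (degrees/s): [136.94, 136.94, 159.86, 180, 180, 180].

## Interface

Orientations are given as [roll, pitch, yaw] about the fixed x, y, z axes, in that order (R = Rz(yaw) Ry(pitch) Rx(roll)).
In Python, from bench import * gives the robot as it stands.
- The arm moves only by the shell command python3 -m jog 'ROWS' [FORCE]. ROWS is text: rows parted by semicolons, each of 7 numbers parted by spaces: the shift along the tool's x, y, z scaled (see below), then the turn, a rotation vector about the tool's x, y, z scaled (see below), then the closure, from -1 (fully open) to 1 (shut). In form: tx ty tz wx wy wz hand; .... A call has 1 to 5 rows; each row shifts and turns the commanded pose from where the row before left it, along the tool's axes as they then stand; what a row does not reach is not made up. The controller multiplies each number of a shift by 0.1 m and each number of a turn by 60 degrees. A row lasts 1/8 s, in which the tool goes at most 62.5 mm and 10.7 degrees, less where a joint would pass 70% of its speed; a pose out of reach is approached as far as the arm can. A call with a number of a shift or a turn outside -1 to 1 is refused whole. A call with a gripper value outside its range is refused whole. The fingers move at their own pace and stop on an object; FORCE is the grip in N (left out, the last holds). Time passes only in rows, so rows that do not move let the fingers close. It gives the time, the measured TCP pose, the force, the opening and the grip force at its end, in the units of the state.
- sense(): the state, without advancing time (a new reading comes with each control period).
- snapshot(name): name is "scene" or "side" or "wrist"; returns a dict with "img" (480x640x3 uint8, red, green, blue), "fx", "fy", "cx", "cy" (pixels), "extrinsics" (4x4, takes a point from camera to world coordinates). Camera axes: x right, y down, z forward; pixel columns grow to the right and rows downward; lengths in mm; the calibration is good to about 2 mm. The wrist camera is an equidistant fisheye: a pixel r from the principal point sees the ray r / f radians off the axis. A picture is of the moment at which its call begins. There is no depth.
- hand_in(): hands the job in; it is judged then, once.
The state is a dict: "time": time; "joint_pos": joint angles; "qd": joint speeds; "joint_efforts": joint torques, N m; "tool_pos": TCP position; "tcp_rot": TCP orientation; "ft_force": force on the tool from outside, world axes, zero at the start; "wrist_torque": the same for the moment, N m; "finger_gap": finger opening in mm; "grip_force": force on a finger pad.
Only numpy, scipy, OpenCV 4.12 (cv2) and the standard library are available. Lean on these libraries where they do the work, as an engineer would, in place of code of your own. Each camera call takes 0.05 s, during which the arm holds its last target. There are 200 camera calls.

## Task

Set the rivet in the blue cover: draw the spring setter's striker up by its T-handle until the catch holds it, without hauling it hard into the end stop, and let go of it cocked. Then press the red trip gently to fire it, so that the blow of the spring, not your hand, drives the rivet fully home. Leave the book, the tape roll and the glue jar where they are.

Things in the scene. Friction and masses are not known exactly. Their poses are not given: they have to be found in the camera images.
- setter: Green spring rivet setter, fixed. Origin on the bench under the vertical striker axis; x points from the trip to the column, z up. Base plate 220 (x) by 160 by 15 mm, centre 30 mm to -x; on it, clamped, a blue cover 148 (x) by 210 by 3 mm, centre 50 mm to -x. Column at x = +34 to +79 mm; head 66 by 56 mm about the axis, 80 to 165 mm up.
- striker: Vertical steel striker rod, 12 mm thick, with a black T-handle on top: a bar 60 mm long along the setter's y, 14 mm wide along its x, 20 mm tall, flat faces, underside 190 mm above the bench at rest. Origin: the rod's lower tip, 26 mm up at rest. It only moves up and down.
- tbar_mid (a point): Middle of the T-handle, 10 mm above its underside: the place to pinch it, from above, across its 14 mm width.
- lift (a joint): Striker lift (m), 0 at rest. Spring 300 N/m, no force at 0; passing the catch adds 2 to 5 N of drag. The catch holds it at a lift of 22 to 48 mm that varies and cannot be seen; 2.5 mm above that its collar meets a stiff rubber end stop (10000 N/m): the pull rises steeply. When the stop is felt the catch is in; eased down, it drops back 2 or 3 mm and stays. Let go before, it snaps down.
- trip_angle (a joint): Angle of the trip crank (rad): 0 at rest, grows as the pad is pressed; hard stop at 0.32. It also swings out and springs back by itself as the collar passes it while drawing. It frees a cocked striker at about 0.17 rad.
- trip: Steel crank with a red pad, 26 (setter x) by 34 by 8 mm (see pad_top). Origin: its level pivot along y, 20 mm to -x of the striker axis, 85 mm up. It takes 3 to 8 N at the pad; over 25 N bends it. Springs back when let go.
- depth (a joint): How far the rivet is driven (m): about 0 at first (head standing 4 mm too high, right under the striker), 0.0042 fully home. It resists with about 10 N; one shot from full cock sets it.
- rivet: The brass rivet, head 12 mm across and 2 mm thick, under the striker. Origin: on the striker axis, 6 mm below the top of its head, 18 mm above the bench before it is driven. At rest the striker's tip stands 2 mm above the head.
- book: Finished book lying flat near the setter, 148 by 210 by 16 mm, blue; origin at the centre of its underside. To be left alone.
- tape: Roll of brown tape lying flat, 90 mm across, 45 mm tall; origin at the centre of its underside. To be left alone.
- glue: White glue jar with orange cap, 52 mm across, 100 mm tall, standing; origin at the centre of its underside. To be left alone.
- pad_top (a point): Middle of the red pad's upper face, at rest 85 mm to -x of the striker axis and 120 mm above the bench. Pressed about 11 mm down (it swings 6 mm to -x too) it frees the striker; full travel 20 mm.
- buffer: Black rubber end stop inside the head, 30 by 30 by 12 mm, around the rod, underside 130 mm above the bench. It gives 1 to 2 mm when the striker's collar is pulled into it; more than 16 N on it does damage.

How it is judged:
By the outcome, as a careful person would: the job done as asked, in the order asked, and still so for the second after the job is handed in, with the robot touching nothing.
It also fails if it takes over 72 s, if anything falls off the work surface, if the arm or the gripper's body presses on something with over 40 N, if the wrist force passes 120 N, or if a joint passes its speed limit or range.

## Working session

There is one attempt and no reset: what is moved stays moved. The work goes in short steps, Python scripts to look and compute and a shell command to move; the robot and the scene stay as the last step left them, time stands still between calls to the robot, and variables do not carry over. Pictures are saved under pics/ and viewed, at most 10 in all, crops included, and the job is handed in when it is done.

```bash
ls; mkdir -p pics; python3 - <<'E'
from bench import *
import cv2,numpy as np
s=sense();print(s)
a=[]
for n in("scene","side","wrist"):
    d=snapshot(n);cv2.imwrite(f"pics/{n}0.png",d["img"][:,:,::-1]);print(n,d["fx"],d["fy"],d["cx"],d["cy"],np.round(d["extrinsics"],3).tolist())
    np.savez(f"{n}0.npz",**d)
E
```

```text
pics
{'time': 0.0, 'joint_pos': array([ 5.97369595e+01,  7.51800472e+00,  8.53304988e+01, -3.19312729e-04,
        8.72631866e+01, -4.89248953e+00]), 'qd': array([ 0.02221429, -0.03361856,  0.06557663, -0.06365   , -0.04077262,
        0.02829159]), 'joint_efforts': array([ 2.21401901e-04, -5.69422066e+01, -5.00542116e+01, -2.99050453e-04,
        1.52817601e-02, -1.21178263e-05]), 'tool_pos': array([256.93817782, 541.93995536, 403.60224353]), 'tcp_rot': array([-1.79888690e+02, -9.20788233e-03,  1.54629456e+02]), 'ft_force': array([ 0.37637896,  0.24442932, -0.2875856 ]), 'wrist_torque': array([-0.06608216, -0.00889887,  0.01528031]), 'grip_force': 0.0, 'finger_gap': 85.84902823416877}
scene 554.1344103128314 554.1344103128314 317.5901875149405 241.2309136765905 [[0.731, 0.448, -0.515, 1118.774], [0.682, -0.485, 0.547, -523.947], [-0.005, -0.751, -0.66, 814.62], [0.0, 0.0, 0.0, 1.0]]
side 612.1427332641885 612.1427332641885 312.9704258303959 232.31098462975348 [[0.673, -0.466, 0.574, 21.76], [-0.74, -0.427, 0.52, -476.084], [0.002, -0.775, -0.632, 743.499], [0.0, 0.0, 0.0, 1.0]]
wrist 371.64829954431775 371.64829954431775 316.84527098131576 237.72802341910474 [[0.428, 0.855, 0.294, 180.242], [0.904, -0.404, -0.141, 578.435], [-0.002, 0.326, -0.945, 375.101], [0.0, 0.0, 0.0, 1.0]]
```

View pics/scene0.png

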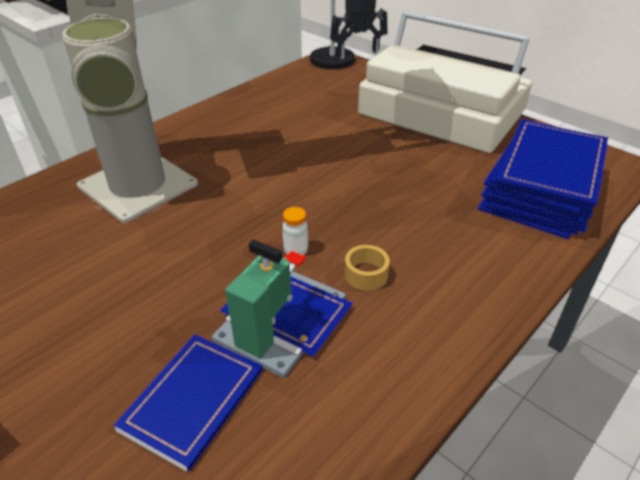

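View pics/side0.png

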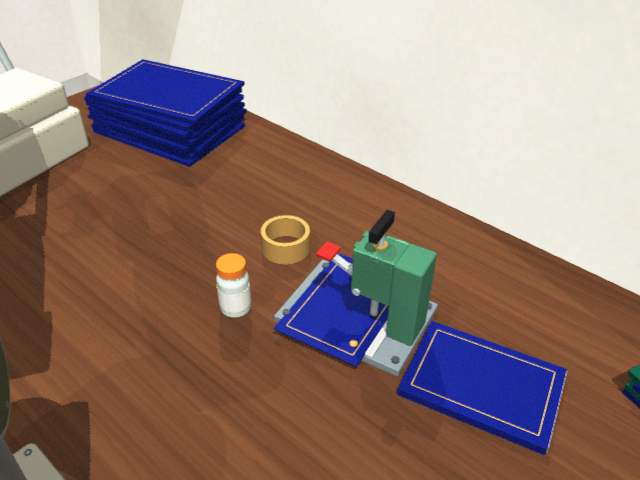

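The scene view shows the T-handle at about (266,251), the red pad at (295,258), the jar at (295,230) and the tape at (367,267). The side view shows the handle at (382,227), the pad at (329,251), the jar at (234,285) and the tape at (285,240). Next I triangulate them.

```bash
cat > h.py <<'E'
import numpy as np,cv2
def ray(d,p):
    E=d["extrinsics"];v=np.array([(p[0]-d["cx"])/d["fx"],(p[1]-d["cy"])/d["fy"],1.]);v=E[:3,:3]@v
    return E[:3,3],v/np.linalg.norm(v)
def fray(d,p):
    E=d["extrinsics"];x=(p[0]-d["cx"])/d["fx"];y=(p[1]-d["cy"])/d["fy"];r=np.hypot(x,y)+1e-12
    v=np.array([x/r*np.sin(r),y/r*np.sin(r),np.cos(r)]);return E[:3,3],E[:3,:3]@v
def tri(rs):
    A=0;b=0
    for o,v in rs:
        P=np.eye(3)-np.outer(v,v);A=A+P;b=b+P@o
    X=np.linalg.solve(A,b);return X,[np.linalg.norm((np.eye(3)-np.outer(v,v))@(X-o)) for o,v in rs]
def plane(r,z): o,v=r;return o+v*(z-o[2])/v[2]
def blob(img,kind,box):
    x0,y0,x1,y1=box;h=cv2.cvtColor(img,cv2.COLOR_RGB2HSV);m=np.zeros(img.shape[:2],np.uint8)
    H,S,V=h[...,0],h[...,1],h[...,2]
    k={"black":(V<50),"red":((H<6)|(H>174))&(S>190)&(V>120),"orange":(H>7)&(H<18)&(S>200)&(V>180),"tape":(H>14)&(H<25)&(S>100)&(V>110)}[kind]
    m[y0:y1,x0:x1]=k[y0:y1,x0:x1]*255
    n,l,st,c=cv2.connectedComponentsWithStats(m);i=1+np.argmax(st[1:,4]);q=(l==i).astype(np.uint8)
    cn=max(cv2.findContours(q,0,2)[0],key=cv2.contourArea)
    return c[i],st[i],cn,q
E
python3 - <<'E'
from h import *
A=dict(np.load("scene0.npz"));B=dict(np.load("side0.npz"))
for k,b1,b2 in [("black",(235,232,290,270),(360,205,400,248)),("red",(280,245,310,270),(310,235,350,265)),("orange",(275,200,315,225),(210,250,250,280)),("tape",(335,240,400,295),(255,210,315,268))]:
    c1,s1,n1,_=blob(A["img"],k,b1);c2,s2,n2,_=blob(B["img"],k,b2)
    X,e=tri([ray(A,c1),ray(B,c2)]);print(k,c1.round(1),s1,c2.round(1),s2,X.round(1),np.round(e,1))
    if k=="black":
        for d,n in((A,n1),(B,n2)):
            r=cv2.minAreaRect(n);print(r)
            vx,vy,_,_=cv2.fitLine(n,2,0,.01,.01).ravel();p=np.array(r[0]);u=np.array([vx,vy])*12
            a,b=plane(ray(d,p-u),200),plane(ray(d,p+u),200);print("axis yaw",np.degrees(np.arctan2(*(b-a)[[1,0]])))
E
```

```text
black [265.3 251.3] [250 241  32  22 351] [381.3 226.7] [369 210  25  34 388] [591.7 -90.7 198.8] [0.2 0.2]
((264.9310302734375, 251.17239379882812), (33.79655075073242, 11.14172077178955), 21.801406860351562)
axis yaw 7.93220368610865
((381.120849609375, 226.5929412841797), (12.255186080932617, 37.61915588378906), 37.5685920715332)
axis yaw 17.441167588150286
red [295.5 258.1] [285 252  21  14 166] [327.8 250.8] [316 242  25  19 278] [574.5  -6.3 114.8] [0.1 0.1]
orange [290.  220.5] [284 218  13   4  13] [231.  273.6] [217 264  29  15 154] [458.6  93.4  81.9] [0.9 0.9]
tape [366.1 266.6] [ 344  244   46   47 1664] [285.1 239. ] [ 260  215   50   50 1994] [627.6 142.2  22.5] [0.2 0.2]
```

```bash
python3 -m jog '0 0 0 0 0 -.154 -1;0 0 0 0 0 -.154 -1;0 0 0 0 0 -.154 -1;0 0 0 0 0 -.154 -1;0 0 -.3 0 0 0 -1'; python3 -m jog '-.168 -.572 -.02 0 0 0 -1;-.168 -.572 -.02 0 0 0 -1;-.168 -.572 -.02 0 0 0 -1;-.168 -.572 -.02 0 0 0 -1;-.168 -.572 -.02 0 0 0 -1'; python3 -m jog '-.168 -.572 -.02 0 0 0 -1;-.168 -.572 -.02 0 0 0 -1;-.168 -.572 -.02 0 0 0 -1;-.168 -.572 -.02 0 0 0 -1;-.168 -.572 -.02 0 0 0 -1'
```

```text
time: 0.78
tool_pos: [256.7, 541.5, 431.3]
tcp_rot: [-179.7, -0.3, -168.3]
ft_force: [-0.8, 0.8, 0.1]
finger_gap: 85.6
grip_force: 0.0
time: 1.4
tool_pos: [397.2, 277.1, 444.6]
tcp_rot: [-180.0, 0.0, -168.4]
ft_force: [1.2, 1.0, 0.3]
finger_gap: 85.6
grip_force: 0.0
time: 2.02
tool_pos: [537.1, 13.7, 454.6]
tcp_rot: [180.0, 0.0, -168.4]
ft_force: [0.4, 0.2, 0.3]
finger_gap: 85.4
grip_force: 0.0
```

```bash
cat > look.py <<'E'
import sys,cv2,numpy as np
from bench import *
n=sys.argv[1];d=snapshot("wrist");np.savez(f"{n}.npz",**d);cv2.imwrite(f"pics/{n}.png",d["img"][:,:,::-1]);s=sense();print(s["tool_pos"],s["tcp_rot"],s["ft_force"])
E
python3 -m jog '0 0 0 0 0 0 -1'; python3 look.py w1; python3 -m jog '-.168 -.572 -.02 0 0 0 -1;-.168 -.5 0 0 0 0 -1;0 0 0 0 0 0 -1;0 0 0 0 0 0 -1'; python3 look.py w2
python3 -c "
import cv2,numpy as np
a=cv2.imread('pics/w1.png');b=cv2.imread('pics/w2.png');cv2.imwrite('pics/w12.png',cv2.resize(np.vstack([a,b])[:, :],(400,600)))"
```

```text
time: 2.15
tool_pos: [537.6, 11.8, 454.0]
tcp_rot: [-180.0, -0.1, -168.7]
ft_force: [-0.4, 0.2, 0.4]
finger_gap: 86.0
grip_force: 0.0
[536.98922614  13.70264834 454.04105872] [ 1.79979763e+02 -6.93911501e-02 -1.68614774e+02] [-0.45367945  0.61381091 -0.10019389]
time: 2.7
tool_pos: [590.8, -81.5, 456.3]
tcp_rot: [179.9, -0.0, -168.4]
ft_force: [-0.0, -0.2, -0.3]
finger_gap: 85.4
grip_force: 0.0
[590.69090242 -81.18763047 456.64921534] [ 1.79960942e+02 -1.26542914e-02 -1.68327918e+02] [ 0.63912089 -0.89937921 -0.01097587]
```

View pics/w12.png

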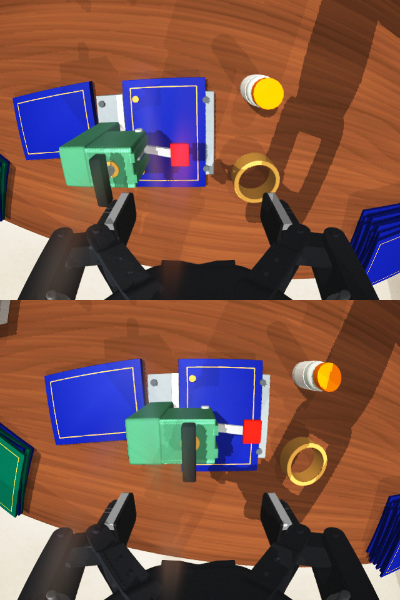

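Handle at about (160,288) in w1 and (302,243) in w2. Pad at (287,247) in w1 and (403,210) in w2.

```bash
python3 - <<'E'
from h import *
A=dict(np.load("w1.npz"));B=dict(np.load("w2.npz"))
S=dict(np.load("scene0.npz"));D=dict(np.load("side0.npz"))
for k,b in [("black",[(135,235,182,335),(283,205,325,300),(235,232,290,270),(360,205,400,248)]),("red",[(260,220,310,275),(380,180,425,235),(280,245,310,270),(310,235,350,265)])]:
    rs=[]
    for i,d in enumerate((A,B,S,D)):
        c,s,n,q=blob(d["img"],k,b[i]);f=fray if i<2 else ray;rs.append(f(d,c))
        r=cv2.minAreaRect(n)
        if k=="black" or i<2:print(i,c.round(1),s,r)
        if i<2 and k=="black":
            vx,vy,_,_=cv2.fitLine(n,2,0,.01,.01).ravel();u=np.array([vx,vy])*25
            a,b_=plane(f(d,c-u),205),plane(f(d,c+u),205);print("yaw",np.degrees(np.arctan2(*(b_-a)[[1,0]])),((a+b_)/2).round(1))
    for g in ([0,1],[2,3],[0,1,2,3]):
        X,e=tri([rs[j] for j in g]);print(k,g,X.round(1),np.round(e,1))
E
```

```text
0 [173.5 311.4] [167 282  15  53 465] ((174.0, 308.0), (52.0, 14.0), 90.0)
yaw 5.529484250748459 [605.1 -80.1 205. ]
1 [311.9 268.6] [311 243   3  47  96] ((312.0, 266.0), (2.0, 46.0), 0.0)
yaw -169.282994301259 [604.7 -81.  205. ]
2 [265.3 251.3] [250 241  32  22 351] ((264.9310302734375, 251.17239379882812), (33.79655075073242, 11.14172077178955), 21.801406860351562)
3 [381.3 226.7] [369 210  25  34 388] ((381.120849609375, 226.5929412841797), (12.255186080932617, 37.61915588378906), 37.5685920715332)
black [0, 1] [605.4 -80.8 202.8] [0.3 0.3]
black [2, 3] [591.7 -90.7 198.8] [0.2 0.2]
black [0, 1, 2, 3] [600.3 -85.4 200.1] [7.7 7.1 9.5 7.4]
0 [287.5 247. ] [272 230  31  36 938] ((287.0, 247.5), (35.0, 30.0), 90.0)
1 [403.  209.9] [ 388  192   31   38 1048] ((403.063720703125, 210.21656799316406), (28.98151969909668, 37.33333969116211), 2.0454084873199463)
red [0, 1] [571.4  -7.4 118.3] [0. 0.]
red [2, 3] [574.5  -6.3 114.8] [0.1 0.1]
red [0, 1, 2, 3] [573.4  -6.6 114.7] [0.9 1.2 1.1 0.9]
```

```bash
sed -i 's/k={"black"/k={"dark":(V<95)\&(S<90),"black"/' h.py; python3 - <<'E'
from h import *
A=dict(np.load("w1.npz"));B=dict(np.load("w2.npz"));rs=[]
print(B["img"][240,302],A["img"][288,160])
for d,b in((A,(135,235,185,335)),(B,(283,205,325,300))):
    c,s,n,q=blob(d["img"],"dark",b);rs.append(fray(d,c));print(c,s,cv2.minAreaRect(n))
    # midpoints of rows -> axis
    P=[((np.flatnonzero(r)[[0,-1]]).mean(),y) for y,r in enumerate(q) if r.sum()>12]
    vx,vy,x,y=cv2.fitLine(np.float32(P),2,0,.01,.01).ravel();u=np.array([vx,vy])*25
    a,b_=plane(fray(d,c-u),205),plane(fray(d,c+u),205);print("yaw",np.degrees(np.arctan2(*(b_-a)[[1,0]])),((a+b_)/2).round(1))
X,e=tri(rs);print(X,e)
E
```

```text
[57 71 63] [62 71 59]
[162.29509672 289.63517769] [ 142  247   43   88 2223] ((162.98414611816406, 291.17962646484375), (90.58745574951172, 28.33176612854004), 77.3004150390625)
yaw 11.167164877111425 [588.9 -89.1 205. ]
[302.05151844 245.68926247] [ 290  205   24   86 1844] ((301.5, 247.5), (85.0, 23.0), 90.0)
yaw 12.755639311501502 [590.2 -90.4 205. ]
[590.99991675 -90.45565951 200.98566221] [np.float64(0.3314452202787957), np.float64(0.33144522027866324)]
```

```bash
python3 -m jog '.02 -.09 .3 0 0 0 0;0 0 .25 0 0 0 0;0 0 0 0 0 0 0;0 0 0 0 0 0 0' 30; python3 look.py w3; python3 - <<'E'
from h import *
d=dict(np.load("w3.npz"));cv2.imwrite("pics/w3c.png",d["img"][150:480,150:550,::-1])
E
```

```text
time: 3.25
tool_pos: [590.9, -90.9, 403.2]
tcp_rot: [-180.0, 0.1, -168.3]
ft_force: [0.6, -0.4, 0.9]
finger_gap: 42.5
grip_force: 0.0
[591.08147188 -91.20041647 403.67436339] [-1.79940887e+02  1.34230428e-01 -1.68350595e+02] [-0.98871851 -0.54663681  0.14066662]
```

View pics/w3c.png

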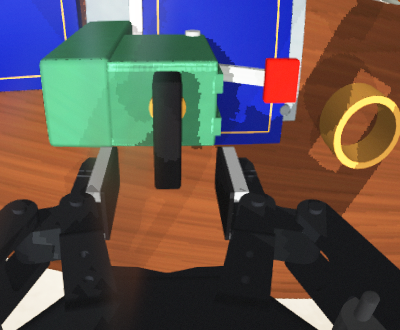

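The handle sits at crop column 167, midway between the pads at 112 and 222. I can go down and pinch it.

```bash
python3 -m jog '0 0 .25 0 0 0 0;0 0 .24 0 0 0 0;0 0 0 0 0 0 0;0 0 0 0 0 0 0' 60;python3 -m jog '0 0 0 0 0 0 1;0 0 0 0 0 0 1;0 0 0 0 0 0 1;0 0 0 0 0 0 1;0 0 0 0 0 0 1' 60; python3 -m jog '0 0 0 0 0 0 1;0 0 0 0 0 0 1'
```

```text
time: 3.8
tool_pos: [591.3, -91.9, 354.7]
tcp_rot: [-179.9, 0.1, -168.4]
ft_force: [0.8, -0.9, -0.1]
finger_gap: 42.7
grip_force: 0.0
time: 4.42
tool_pos: [591.2, -91.1, 353.5]
tcp_rot: [179.9, 0.1, -168.4]
ft_force: [0.4, 5.0, 0.9]
finger_gap: 12.5
grip_force: 62.1
time: 4.68
tool_pos: [591.2, -91.1, 353.5]
tcp_rot: [179.9, 0.1, -168.4]
ft_force: [0.3, 4.3, -0.1]
finger_gap: 12.7
grip_force: 62.1
```

```bash
cat > guard.py <<'E'
import sys
from bench import *
s=sense();l=s["tool_pos"][2]-353.5;f=-s["ft_force"][2];e=f-.3*l
print("t %.2f lift %.2f pull %.1f excess %.1f"%(s["time"],l,f,e));sys.exit(e>float(sys.argv[1]))
E
python3 -m jog '0 0 -.04 0 0 0 1;0 0 -.03 0 0 0 1;0 0 0 0 0 0 1' >/dev/null; python3 guard.py 4 && python3 -m jog '0 0 -.04 0 0 0 1;0 0 -.04 0 0 0 1;0 0 -.02 0 0 0 1;0 0 0 0 0 0 1' >/dev/null; python3 guard.py 4; python3 -m jog '0 0 0 0 0 0 1'; python3 guard.py 4
```

```text
t 5.05 lift 6.91 pull 1.6 excess -0.5
t 5.05 lift 6.91 pull 1.6 excess -0.5
time: 5.18
tool_pos: [591.2, -91.1, 360.1]
tcp_rot: [179.9, 0.1, -168.4]
ft_force: [2.7, 4.9, -0.1]
finger_gap: 13.0
grip_force: 61.8
t 5.17 lift 6.64 pull 0.1 excess -1.9False
False
False
```

```bash
sed -i 's/sys.exit(/sys.exit(int(/;s/\[1\]))$/[1])))/' guard.py
python3 -m jog '0 0 -.04 0 0 0 1;0 0 -.04 0 0 0 1;0 0 -.02 0 0 0 1;0 0 0 0 0 0 1' ; python3 guard.py 4;  python3 -m jog '0 0 0 0 0 0 1'; python3 guard.py 4
```

```text
time: 5.68
tool_pos: [591.2, -91.1, 369.4]
tcp_rot: [179.9, 0.1, -168.4]
ft_force: [4.8, 3.6, -5.3]
finger_gap: 12.6
grip_force: 61.0
t 5.67 lift 15.89 pull 5.3 excess 0.6
time: 5.8
tool_pos: [591.2, -91.1, 369.4]
tcp_rot: [179.9, 0.1, -168.4]
ft_force: [5.1, 4.3, -5.3]
finger_gap: 13.1
grip_force: 61.0
t 5.80 lift 15.91 pull 5.3 excess 0.5
```

```bash
g(){ python3 guard.py 4; }
python3 -m jog '0 0 -.01 0 0 0 1;0 0 0 0 0 0 1' >/dev/null; g && python3 -m jog '0 0 -.01 0 0 0 1;0 0 0 0 0 0 1' >/dev/null; g && python3 -m jog '0 0 -.01 0 0 0 1;0 0 0 0 0 0 1' >/dev/null; g && python3 -m jog '0 0 -.01 0 0 0 1;0 0 0 0 0 0 1' >/dev/null; g && python3 -m jog '0 0 -.01 0 0 0 1;0 0 0 0 0 0 1' >/dev/null; g && python3 -m jog '0 0 -.01 0 0 0 1;0 0 0 0 0 0 1' >/dev/null; g && python3 -m jog '0 0 -.01 0 0 0 1;0 0 0 0 0 0 1' >/dev/null; g && python3 -m jog '0 0 -.01 0 0 0 1;0 0 0 0 0 0 1' >/dev/null; g
```

```text
t 6.05 lift 16.60 pull 6.5 excess 1.5
t 6.30 lift 17.49 pull 8.4 excess 3.1
t 6.55 lift 18.47 pull 8.0 excess 2.4
t 6.80 lift 19.45 pull 7.1 excess 1.2
t 7.05 lift 20.38 pull 8.8 excess 2.6
t 7.30 lift 21.64 pull 6.5 excess 0.0
t 7.55 lift 22.60 pull 8.1 excess 1.4
t 7.80 lift 23.53 pull 8.0 excess 1.0
```

```bash
g(){ python3 guard.py 4.5; }
g && python3 -m jog '0 0 -.01 0 0 0 1;0 0 0 0 0 0 1' >/dev/null; g && python3 -m jog '0 0 -.01 0 0 0 1;0 0 0 0 0 0 1' >/dev/null; g && python3 -m jog '0 0 -.01 0 0 0 1;0 0 0 0 0 0 1' >/dev/null; g && python3 -m jog '0 0 -.01 0 0 0 1;0 0 0 0 0 0 1' >/dev/null; g && python3 -m jog '0 0 -.01 0 0 0 1;0 0 0 0 0 0 1' >/dev/null; g && python3 -m jog '0 0 -.01 0 0 0 1;0 0 0 0 0 0 1' >/dev/null; g && python3 -m jog '0 0 -.01 0 0 0 1;0 0 0 0 0 0 1' >/dev/null; g && python3 -m jog '0 0 -.01 0 0 0 1;0 0 0 0 0 0 1' >/dev/null; g && python3 -m jog '0 0 -.01 0 0 0 1;0 0 0 0 0 0 1' >/dev/null; g && python3 -m jog '0 0 -.01 0 0 0 1;0 0 0 0 0 0 1' >/dev/null; g
```

```text
t 7.80 lift 23.53 pull 8.0 excess 1.0
t 8.05 lift 24.50 pull 7.8 excess 0.5
t 8.30 lift 25.43 pull 7.5 excess -0.1
t 8.55 lift 26.39 pull 9.3 excess 1.3
t 8.80 lift 27.30 pull 9.7 excess 1.5
t 9.05 lift 28.57 pull 8.3 excess -0.2
t 9.30 lift 29.38 pull 9.4 excess 0.6
t 9.55 lift 30.26 pull 9.2 excess 0.2
t 9.80 lift 31.29 pull 9.7 excess 0.4
t 10.05 lift 32.31 pull 10.5 excess 0.8
t 10.30 lift 32.74 pull 11.7 excess 1.9
```

```bash
g(){ python3 guard.py 4.5; }
g && python3 -m jog '0 0 -.01 0 0 0 1;0 0 0 0 0 0 1' >/dev/null; g && python3 -m jog '0 0 -.01 0 0 0 1;0 0 0 0 0 0 1' >/dev/null; g && python3 -m jog '0 0 -.01 0 0 0 1;0 0 0 0 0 0 1' >/dev/null; g && python3 -m jog '0 0 -.01 0 0 0 1;0 0 0 0 0 0 1' >/dev/null; g && python3 -m jog '0 0 -.01 0 0 0 1;0 0 0 0 0 0 1' >/dev/null; g && python3 -m jog '0 0 -.01 0 0 0 1;0 0 0 0 0 0 1' >/dev/null; g && python3 -m jog '0 0 -.01 0 0 0 1;0 0 0 0 0 0 1' >/dev/null; g && python3 -m jog '0 0 -.01 0 0 0 1;0 0 0 0 0 0 1' >/dev/null; g
```

```text
t 10.30 lift 32.74 pull 11.7 excess 1.9
t 10.55 lift 33.11 pull 15.4 excess 5.4
t 10.55 lift 33.11 pull 15.4 excess 5.4
t 10.55 lift 33.11 pull 15.4 excess 5.4
t 10.55 lift 33.11 pull 15.4 excess 5.4
t 10.55 lift 33.11 pull 15.4 excess 5.4
t 10.55 lift 33.11 pull 15.4 excess 5.4
t 10.55 lift 33.11 pull 15.4 excess 5.4
t 10.55 lift 33.11 pull 15.4 excess 5.4
```

```bash
python3 -m jog '0 0 0 0 0 0 1'>/dev/null; python3 guard.py 8 && python3 -m jog '0 0 -.005 0 0 0 1;0 0 0 0 0 0 1'>/dev/null;  python3 guard.py 8;python3 -m jog '0 0 0 0 0 0 1'>/dev/null; python3 guard.py 8
```

```text
t 10.68 lift 33.13 pull 15.7 excess 5.7
t 10.93 lift 33.29 pull 17.0 excess 7.0
t 11.05 lift 33.28 pull 16.4 excess 6.4
```

```bash
python3 -m jog '0 0 .01 0 0 0 1;0 0 .01 0 0 0 1;0 0 0 0 0 0 1'>/dev/null; python3 guard.py 8; python3 -m jog '0 0 .01 0 0 0 1;0 0 0 0 0 0 1'>/dev/null;  python3 guard.py 8;python3 -m jog '0 0 .01 0 0 0 1;0 0 0 0 0 0 1'>/dev/null; python3 guard.py 8;python3 -m jog '0 0 .01 0 0 0 1;0 0 0 0 0 0 1'>/dev/null; python3 guard.py 8
```

```text
t 11.43 lift 32.54 pull 9.5 excess -0.3
t 11.68 lift 31.64 pull 9.5 excess -0.0
t 11.93 lift 30.72 pull 8.9 excess -0.3
t 12.18 lift 30.02 pull 7.7 excess -1.3
```

```bash
python3 -m jog '0 0 .005 0 0 0 1;0 0 0 0 0 0 1'>/dev/null; python3 guard.py 8; python3 -m jog '0 0 .005 0 0 0 1;0 0 0 0 0 0 1'>/dev/null;  python3 guard.py 8
```

```text
t 12.43 lift 29.97 pull 5.2 excess -3.8
t 12.68 lift 29.93 pull 3.4 excess -5.6
```

The catch is holding: the lift stays at 30.0 mm while the pull drops. I'll ease to zero load, release and go up.

```bash
python3 -m jog '0 0 .01 0 0 0 1;0 0 0 0 0 0 1'>/dev/null; python3 guard.py 8; python3 -m jog '0 0 0 0 0 0 .5;0 0 0 0 0 0 .2;0 0 0 0 0 0 0;0 0 0 0 0 0 0;0 0 0 0 0 0 0'; python3 -m jog '0 0 -.3 0 0 0 0;0 0 -.5 0 0 0 0;0 0 0 0 0 0 0;0 0 0 0 0 0 0'; python3 look.py w4; python3 - <<'E'
from h import *
d=dict(np.load("w4.npz"))
c,s,n,q=blob(d["img"],"red",(350,120,520,300));print(c,s,plane(fray(d,c),118))
from bench import *
D=snapshot("side");cv2.imwrite("pics/s4.png",np.vstack([cv2.resize(D["img"][180:360,260:500,::-1],(480,360)),d["img"][150:360,100:580,::-1]]))
E
```

```text
t 12.93 lift 29.79 pull -3.5 excess -12.4
time: 13.55
tool_pos: [590.8, -92.0, 382.2]
tcp_rot: [-180.0, -0.0, -168.4]
ft_force: [0.3, 1.0, 0.0]
finger_gap: 42.3
grip_force: 0.0
time: 14.05
tool_pos: [590.9, -92.0, 462.1]
tcp_rot: [-180.0, 0.0, -168.4]
ft_force: [-0.1, -0.1, -0.8]
finger_gap: 42.6
grip_force: 0.0
[590.68151789 -91.90193617 460.98400626] [ 1.79960835e+02 -8.40571871e-02 -1.68413981e+02] [-0.1859535  -0.07675865 -1.00081196]
[412.73652695 210.1746507 ] [ 399  192   29   37 1002] [571.47063169  -7.53361875 118.        ]
```

View pics/s4.png

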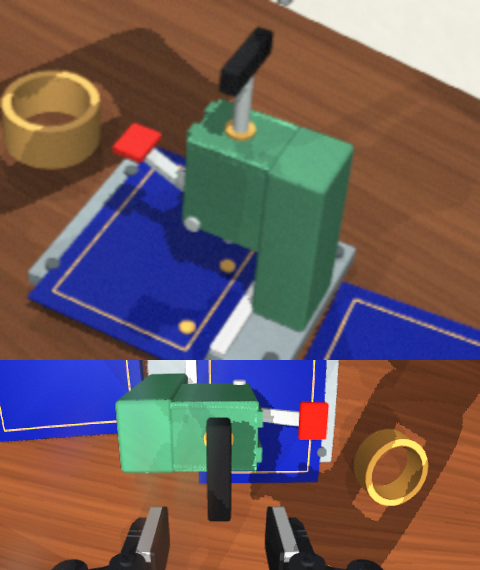

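Cocked: in the side picture the handle stands high and clear of the hand, with the collar out of the head and the rivet (about crop (228,266)) not yet set. Next I move over the pad with the hand shut.

```bash
python3 -m jog '0 .45 0 0 0 0 1;0 .44 0 0 0 0 1;0 0 0 0 0 0 1;0 0 0 0 0 0 1' 40; python3 -m jog '0 0 .5 0 0 0 1;0 0 .5 0 0 0 1;0 0 .3 0 0 0 1;0 0 .15 0 0 0 1;0 0 0 0 0 0 1'; python3 -m jog '0 0 0 0 0 0 1'; python3 look.py w5
```

```text
time: 14.65
tool_pos: [572.9, -4.8, 461.1]
tcp_rot: [180.0, -0.1, -168.4]
ft_force: [0.9, -0.9, 0.1]
finger_gap: -0.3
grip_force: 0.0
time: 15.28
tool_pos: [572.8, -5.4, 316.3]
tcp_rot: [180.0, -0.1, -168.5]
ft_force: [0.2, -0.6, 1.2]
finger_gap: 0.1
grip_force: 0.0
time: 15.4
tool_pos: [573.7, -5.1, 319.0]
tcp_rot: [-180.0, 0.1, -168.4]
ft_force: [0.1, 0.7, 0.7]
finger_gap: -0.2
grip_force: 0.0
[573.72481764  -5.00860163 319.19890601] [-1.79944396e+02  1.65239161e-01 -1.68422885e+02] [0.69327204 0.20106842 0.15922595]
```

View pics/w5.png

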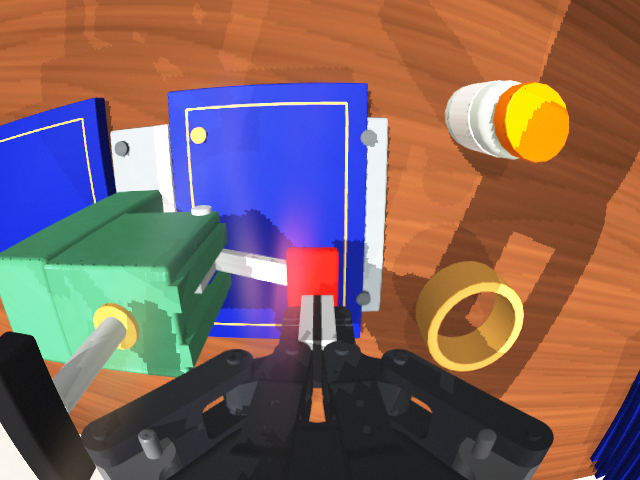

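The shut fingers (column 317) stand over the pad (column 312). Pressing in small steps.

```bash
cat > pg.py <<'E'
import sys
from bench import *
s=sense();f=s["ft_force"];print("t %.2f z %.2f up %.1f"%(s["time"],s["tool_pos"][2],f[2]),f.round(1)[:2]);sys.exit(int(f[2]>13))
E
g(){ python3 pg.py; }
python3 -m jog '0 0 .1 0 0 0 1;0 0 .1 0 0 0 1;0 0 .02 0 0 0 1;0 0 0 0 0 0 1' >/dev/null; g && python3 -m jog '0 0 .02 0 0 0 1;0 0 0 0 0 0 1' >/dev/null; g && python3 -m jog '0 0 .02 0 0 0 1;0 0 0 0 0 0 1' >/dev/null; g && python3 -m jog '0 0 .02 0 0 0 1;0 0 0 0 0 0 1' >/dev/null; g && python3 -m jog '0 0 .02 0 0 0 1;0 0 0 0 0 0 1' >/dev/null; g && python3 -m jog '0 0 .02 0 0 0 1;0 0 0 0 0 0 1' >/dev/null; g && python3 -m jog '0 0 .02 0 0 0 1;0 0 0 0 0 0 1' >/dev/null; g && python3 -m jog '0 0 .02 0 0 0 1;0 0 0 0 0 0 1' >/dev/null; g
```

```text
t 15.95 z 294.73 up -0.0 [-0.4  0.1]
t 16.20 z 293.58 up -0.6 [0.1 0.6]
t 16.45 z 292.04 up 5.8 [-2.6  2.3]
t 16.70 z 290.19 up 7.4 [-3.9  5.7]
t 16.95 z 288.26 up 7.2 [-1.4  5.2]
t 17.20 z 285.85 up 0.4 [-0.2 -0.6]
t 17.45 z 283.35 up 3.1 [0.  3.7]
t 17.70 z 281.08 up 4.2 [0.2 3.8]
```

```bash
python3 - <<'E'
from h import *
from bench import *
D=snapshot("side");S=snapshot("scene");cv2.imwrite("pics/s6.png",np.hstack([cv2.resize(D["img"][180:360,290:450,::-1],(400,450)),cv2.resize(S["img"][210:390,190:350,::-1],(400,450))]))
E
```

```text
(no output)
```

View pics/s6.png

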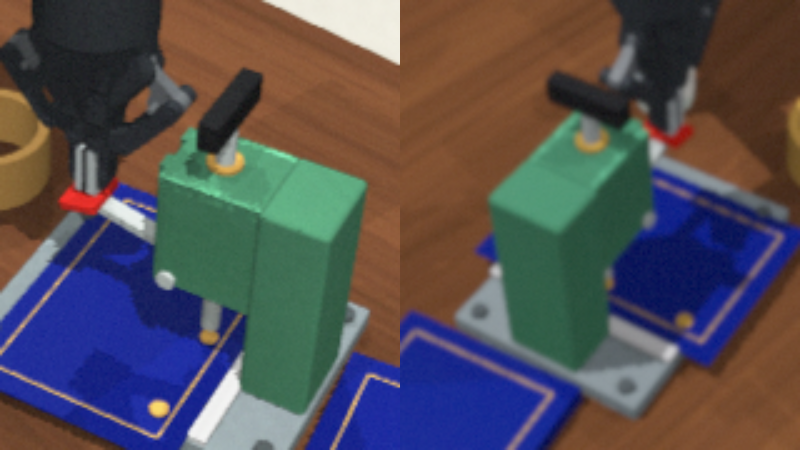

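It fired: the rod is down again. I'll retract and check how deep the rivet sits.

```bash
python3 -m jog '0 0 -.1 0 0 0 1;0 0 -.3 0 0 0 1;0 0 -.6 0 0 0 1;0 0 -.6 0 0 0 1;0 .3 -.3 0 0 0 1'; python3 -m jog '0 .6 0 0 0 0 1;0 .5 0 0 0 0 1;0 0 0 0 0 0 1'; python3 - <<'E'
from h import *
from bench import *
D=snapshot("side");S=snapshot("scene");B=dict(np.load("side0.npz"));A=dict(np.load("scene0.npz"))
print(blob(D["img"],"black",(360,180,410,248))[0],blob(B["img"],"black",(360,205,400,248))[0])
print(blob(S["img"],"black",(235,210,290,270))[0])
print("red",blob(D["img"],"red",(300,235,350,275))[0])
for n,a,b in(("tape","tape",(255,210,315,268)),("cap","orange",(210,250,250,280))):print(n,blob(D["img"],a,b)[0],blob(B["img"],a,b)[0])
c=lambda i:cv2.resize(i[285:345,340:410,::-1],(400,343),interpolation=cv2.INTER_CUBIC)
cv2.imwrite("pics/s7.png",np.hstack([c(B["img"]),c(D["img"])]))
E
```

```text
time: 18.42
tool_pos: [567.2, 23.0, 475.9]
tcp_rot: [-179.8, 0.3, -168.6]
ft_force: [0.1, 0.6, 1.2]
finger_gap: 0.0
grip_force: 0.0
time: 18.8
tool_pos: [544.0, 134.9, 471.5]
tcp_rot: [-180.0, -0.0, -168.2]
ft_force: [0.4, -0.4, -0.1]
finger_gap: 0.6
grip_force: 0.0
[381.12839506 226.88148148] [381.34278351 226.68298969]
[265.47988506 250.81609195]
red [327.94623656 250.82078853]
tape [285.09764647 239.06009014] [285.14694082 239.04764293]
cap [231.17088608 273.44303797] [231.02597403 273.5974026 ]
```

View pics/s7.png

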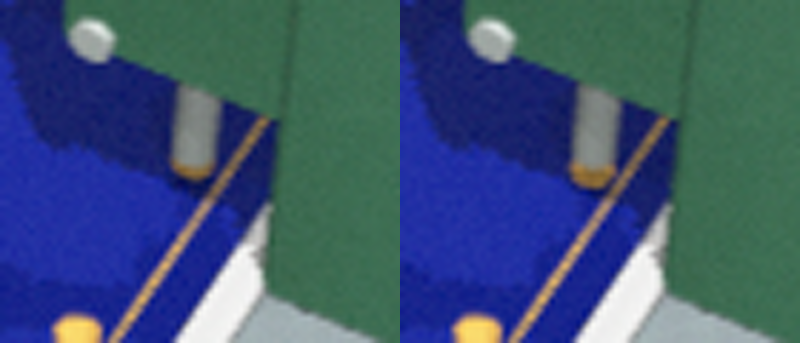

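```bash
python3 - <<'E'
from h import *
from bench import *
B=dict(np.load("side0.npz"));av=np.mean([snapshot("side")["img"].astype(float) for _ in range(4)],0)
for im in (B["img"].astype(float),av):
    y=im[305:325,371:376];print(np.round((y[...,0]-y[...,2]).mean(1)).astype(int))
E_=B["extrinsics"];ax=np.array([591.,-90.8])
f=E_[:3,2][:2];f=f/np.linalg.norm(f)
for z in(26,24,22,19.8,17.8):
  for s in(0,-6):
    p=np.linalg.inv(E_)@np.r_[ax+s*f,z,1];print(z,s,(B["fx"]*p[0]/p[2]+B["cx"]).round(1),(B["fy"]*p[1]/p[2]+B["cy"]).round(2))
E
```

```text
[ -4  -4  -3  -2  -3  -3  -3  -2  11  58  55 -30 -73 -83 -94 -93 -69 -50
 -46 -46]
[ -4  -4  -3  -2  -2  -3  -3   0  15  62  83  78  31 -84 -95 -92 -70 -52
 -47 -46]
26 0 373.2 310.99
26 -6 373.5 313.75
24 0 373.1 311.86
24 -6 373.4 314.61
22 0 373.0 312.72
22 -6 373.3 315.47
19.8 0 372.9 313.67
19.8 -6 373.2 316.42
17.8 0 372.9 314.52
17.8 -6 373.1 317.28
```

The brass lower edge dropped about 1.6 px, against 1.8 px expected for a full 4.2 mm, so the rivet is home within measuring error. The shot also carried about three times the energy needed. The handle and trip are back at rest, and the tape and jar did not move.

```bash
python3 -c "
from bench import *
print(hand_in())"
```

```text
the job is handed in; nothing more can be done
None
```

I drew the striker until the catch held at 30 mm (about 6.5 N on the end stop), let it go cocked, and fired it with about 7 N on the red trip; the rivet measures fully home to within about 0.5 mm, the tape and jar did not move, I never went near the book, and the job is handed in.

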